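Refit the speed knob of the modelling turntable and hold it pressed in

TASK

The blue speed knob has come off the control box of the modelling turntable. First press the red stop button on the box fully down and let it come up again. Then pick up the knob, turn it so that its white pointer lines up with the yellow mark of the shaft, push it fully home onto the D-shaft, and keep pushing so that knob and shaft are pressed right down against the shaft's spring: finish while still holding the knob pressed down like that, without letting go, and leave the loose things around alone.

Things in the scene. Friction and masses are not known exactly. Their poses are not given: they have to be found in the camera images.
- knob: loose blue knob standing on the table, bore underneath. Solid block 30 mm wide (y), 38 mm high, x -18 to +18 mm, with a wedge nose out to x = +25 mm; white pointer line on the top and down the nose. Grip it across its flat sides (y = -15 and +15). Origin: on the bore's axis at the underside; z up, x towards the pointer. Starts with the pointer within 0.7 rad of world +x
- knob_pointer (a point): foot of the knob's nose: 25 mm from the bore's axis in the pointer direction, at the underside; axes as the knob's. The knob (60 g) has a bore open below, 16 mm deep: round, radius 9.7 mm, with a key flat 3.7 mm from the axis on the pointer (+x) side
- control_box: grey box with a white top plate, 150 mm (x) by 260 mm (y) by 70 mm high, fixed to the table, yaw within about 0.2 rad. Origin: centre of its underside. Its shaft stands at y = -70 mm, its red button at y = +75 mm, both at x = 0 in its frame
- spindle_seat (a point): point on the shaft's axis at the top of its black collar (60 mm disc, 11 mm above the box's top), on which the knob's underside rests when home. Moves with the shaft; z up, x towards the shaft's flat and yellow mark, at the start within 0.7 rad of world +x. The brass D-shaft stands up 14 mm from here (last 2.5 mm slightly narrower): radius 9 mm, flat 3 mm from the axis on the +x side
- spindle_mark (a point): point at the yellow mark on the collar, 25 mm from the shaft's axis on the flat side, at collar height; axes as spindle_seat. Meets knob_pointer when the knob is home: it fits one way only, its axes along spindle_seat's, with about 0.7 mm and 0.2 rad of play. The shaft can be turned, stiffly (0.05 N m)
- plunger (a joint): how far shaft and collar are pressed straight down into the box, m: 0 up (as at the start), 0.006 pressed right down onto a hard stop. Spring: starts to give at about 3 N, about 8.5 N at the stop; springs up when released
- stop_button (a joint): how far the stop button is pressed, m: 0 up, 0.006 fully down; spring, about 5 N when fully down
- stop_button_top (a point): centre of the top of the red round stop button (34 mm across, in a black housing 50 mm across), about 92 mm above the table; it is pressed straight down
- tape_roll: yellow roll of tape lying flat, 60 mm across, 25 mm high, hole 38 mm; origin: centre of its underside; leave alone
- paint_jar: red paint jar with a green cap, 52 mm across, 60 mm high; origin: centre of its underside; leave alone
- mug: white mug, 80 mm across, 90 mm high; origin: centre of its underside; leave alone
- tub: white and blue plastic tub, 116 mm across, 100 mm high; origin: centre of its underside; leave alone
- flask: steel flask with a black cap, 70 mm across, 170 mm high; origin: centre of its underside; leave alone
- spatula: spatula, 200 mm long, lying flat at the back; leave alone
Not all that is in view belongs to the job. What is meant by the knob is not green or orange, and is the larger of those in its own colour.

How it is judged:
On the way, in this order (a step that is already met when the one before it is completed fails the run):
1. the stop button is pressed fully down (value of joint stop_button above 0.005 m), for 0.05 s.
2. the stop button has come up again (value of joint stop_button below 0.0015 m), for 0.1 s.
3. the knob is home on the D-shaft, pointer at the yellow mark (z of knob in the frame of spindle_seat below 0.003 m and horizontal distance between knob and spindle_seat below 0.003 m and distance between knob_pointer and spindle_mark below 0.007 m), for 0.2 s.
At the end, for the whole second after the job is handed in: Knob underside within 3 mm of the collar, axis within 3 mm of the shaft's, pointer within 7 mm of the yellow mark, upright within 0.1 rad; stop button up (under 1.5 mm); the fingers still hold or press the knob (over 2 N), keeping the shaft at least 4 of its 6 mm down (all of step 3 and angle between knob's own z axis and vertical below 0.1 rad and value of joint plunger above 0.004 m and value of joint stop_button below 0.0015 m and contact force between the fingers and knob above 2 N); the arm keeps its last pose, push and grip.
It fails at once if a loose thing that is not part of the job is moved by more than 30 mm (distance of any of tape_roll, paint_jar, mug, tub, flask, spatula from where it was at the start of the episode above 0.03 m).
It also fails if it takes over 48 s, if anything falls off the work surface, if the arm or the gripper's body presses on something with over 40 N, if the wrist force passes 120 N, or if a joint passes its speed limit or range.

ROBOT

A 7-joint arm with a two-finger parallel gripper is mounted at the origin on the work surface. World frame = base frame: x ahead of the robot, y to its left, z up, the work surface at z = 0. Lengths are in m, angles in rad, forces in N, time in s.
With the tool pointing down it reaches from about 0.425 to 0.875 m from the base axis. Payload 9.9 kg.
Tool frame: the origin (TCP) lies on the centre line of the jaws, within the pads' length; the fingertips stand 11 mm ahead of it and the grasp point (between the pads) lies 8 mm behind it (arm.tip_extent is the distance from the TCP to the fingertips, in m); z points along the fingers, y is the direction in which the jaws open and shut (so a half turn about z gives the same grasp; the last joint's range is limited). The gripper opens to 85 mm and grips with 20 to 120 N. Pads are 22 mm wide; open, the fingers measure 114 mm over their backs; the gripper's body (76 mm by 85 mm) begins 54 mm behind the grasp point. The pads swing forward as they close: fully open they stand 13 mm farther back than shut.
Start: joints at [1.249, 0.576, 0.025, 1.437, -0.015, 1.129, -0.057], TCP at [0.159, -0.656, 0.242] pointing down, gripper open.
Joint ranges: [-2.76, 2.76], [-0.34, 2.15], [-1.52, 1.57], [0.19, 2.46], [-1.09, 4.23], [0.17, 1.99], [-2.82, 2.82]. Speed limits (rad/s): [2.22, 2.22, 3.01, 3.01, 3.14, 3.14, 3.14].

INTERFACE

Orientations are given as a rotation vector (axis times angle).
In Python, from station import arm gives the robot as it stands.
- The arm moves only by the tool arm_command, never from a script. Its argument "motion" is a list that holds one entry, the list of rows, each a list of 5 numbers: the shift along the world's x, y, z in cm, then the turn about the world's z in rad, then the closure in counts, from 0 (fully open) to 255 (shut). In form: [[[tx, ty, tz, spin, grip], ...]]. A call has 1 to 20 rows; each row shifts and turns the commanded pose from where the row before left it; what a row does not reach is not made up. A row lasts 1/12 s, in which the tool goes at most 41.7 mm and 7.16 degrees, less where a joint would pass 70% of its speed; a pose out of reach is approached as far as the arm can. A call is refused whole if a number of a shift passes 4.17 or a number of a turn 0.125, either way. A call with a gripper value outside its range is refused whole. The fingers move at their own pace and stop on an object; "squeeze" is the grip in N (left out, the last holds). Time passes only in rows, so rows that do not move let the fingers close. It gives the time, the measured TCP pose, the force and the opening at its end, in the units of the state.
- arm.get_state(): the state, without advancing time (a new reading comes with each control period).
- arm.grab_frame(name): name is "side" or "top"; returns a dict with "img" (420x560x3 uint8, red, green, blue), "range_z" (420x560 float32, m along the optical axis (not along the pixel's ray), 0 where there is no reading), "K" (3x3 intrinsics, pixels), "position" and "rotation" of the camera in the world. Camera axes: x right, y down, z forward; pixel columns grow to the right and rows downward; lengths in m; the calibration is good to about 2 mm. A picture is of the moment at which its call begins.
- arm.job_done(): hands the job in, once; it reports no verdict.
The state is a dict: "time": time; "qpos": joint angles; "qvel": joint speeds; "joint_torque": joint torques, N m; "tcp_pos": TCP position; "orientation": TCP orientation; "ft_force": force on the tool from outside, world axes, zero at the start; "torque": the same for the moment, N m; "finger_gap": opening from 0.0 (shut) to 1.0 (fully open).
Only numpy, scipy, OpenCV 4.12 (cv2) and the standard library are available. Lean on these libraries where they do the work, as an engineer would, in place of code of your own. Each camera call takes 0.05 s, during which the arm holds its last target.

## Working session

There is one attempt and no reset: what is moved stays moved. The work goes in short steps, Python scripts to look and compute and a tool call to move; the robot and the scene stay as the last step left them, time stands still between calls to the robot, and variables do not carry over. Pictures are saved under pics/ and viewed, and the job is handed in when it is done.

Besides the shell and the picture viewer there is one more tool, called after "Request:" by a JSON object that holds its "api" and its "payload", one argument or row to a line. arm_command: Moves the arm, as the interface text tells. Its arguments: {"type":"object","properties":{"motion":{"type":"array","items":{"type":"array","items":{"type":"array","items":{"type":"number"}}}},"squeeze":{"type":"number"}},"required":["motion"]}

```bash
mkdir -p pics; python3 - <<'E'
from station import arm
import cv2,numpy as np
for n in("side","top"):
    f=arm.grab_frame(n); cv2.imwrite(f"pics/a_{n}.png",f["img"][:,:,::-1]); np.savez(f"/tmp/a_{n}.npz",**f)
    print(n,f["position"],f["rotation"],f["K"])
s=arm.get_state();print(s)
E
```

```text
side [ 0.17590389 -0.64525214  0.89251079] [-2.27857664  0.55221121 -0.2082936 ] [[462.90886209   0.         279.27154434]
 [  0.         462.90886209 210.40790041]
 [  0.           0.           1.        ]]
top [0.44345561 0.11009158 1.27452892] [-2.17067555  2.21378404 -0.10905815] [[457.48228821   0.         288.25725139]
 [  0.         457.48228821 210.49027052]
 [  0.           0.           1.        ]]
{'time': 0.1, 'qpos': array([ 1.24922205,  0.57641569,  0.02484111,  1.43781577, -0.01498501,
        1.12898776, -0.05649128]), 'qvel': array([-9.79869551e-05, -1.16986887e-03,  3.02466115e-04, -1.40508999e-03,
       -8.66080278e-04, -3.46982451e-04, -4.91586150e-04]), 'joint_torque': array([ 5.22701026e-03, -7.67306113e+01,  2.25725994e+00, -2.86605316e+01,
        1.56695227e-02,  8.69476382e-03,  2.26302961e-05]), 'tcp_pos': array([ 0.15890728, -0.65563722,  0.24155338]), 'orientation': array([-3.11799732e+00, -3.72529959e-01,  3.96940118e-04]), 'ft_force': array([-0.10976146,  0.12468755, -0.63347668]), 'torque': array([0.02996651, 0.03408523, 0.01216558]), 'finger_gap': 0.9996299718566433}
```

View pics/a_side.png

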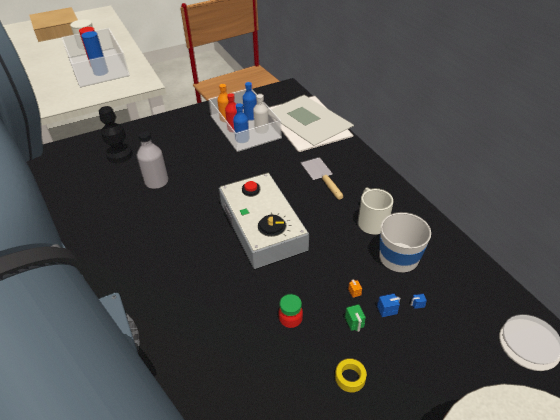

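View pics/a_top.png

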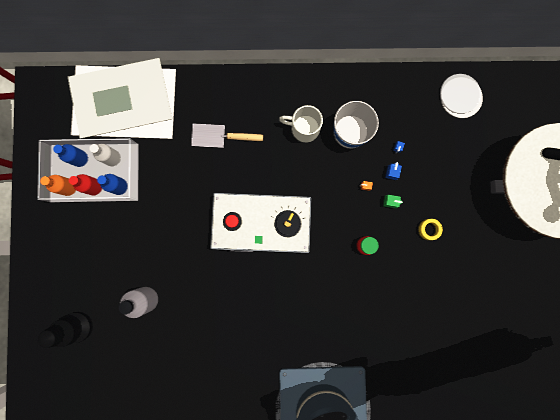

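The top view shows the larger blue knob at (395,171), with a small blue one at (399,146), a green one at (394,201) and an orange one at (367,185). The shaft is at (288,223) and the red button at (232,221). Next I'll measure these.

```bash
cat > h.py <<'E'
import numpy as np,cv2
from scipy.spatial.transform import Rotation as R
def load(n): return dict(np.load(n))
def cam(f):
    r=np.array(f["rotation"]); Rm=r if r.shape==(3,3) else R.from_rotvec(r).as_matrix()
    return Rm,np.array(f["position"]),np.array(f["K"])
def cloud(f):
    Rm,p,K=cam(f); v,u=np.mgrid[0:420,0:560]; z=f["range_z"]
    P=np.stack([(u-K[0,2])/K[0,0]*z,(v-K[1,2])/K[1,1]*z,z],-1)
    return P@Rm.T+p
def onplane(f,u,v,h):
    Rm,p,K=cam(f); d=Rm@np.array([(u-K[0,2])/K[0,0],(v-K[1,2])/K[1,1],1]); return p+d*(h-p[2])/d[2]
def crop(f,u0,v0,u1,v1,s,name):
    cv2.imwrite(name,cv2.resize(f["img"][v0:v1,u0:u1,::-1],None,fx=s,fy=s,interpolation=cv2.INTER_CUBIC))
E
python3 - <<'E'
from h import *
for n in("side","top"):
    f=load(f"/tmp/a_{n}.npz"); C=cloud(f); hsv=cv2.cvtColor(f["img"],cv2.COLOR_RGB2HSV)
    H,S,V=cv2.split(hsv)
    m0=(f["range_z"]>0)&(C[...,0]<.95)&(C[...,0]>.3)&(abs(C[...,1])<.5)
    for nm,m in(("red",((H<6)|(H>174))&(S>150)&(V>80)),("blue",(H>100)&(H<130)&(S>120)&(V>60)),("yellow",(H>20)&(H<35)&(S>120)&(V>110)),("white",(S<60)&(V>150))):
        m=(m&m0).astype(np.uint8); k,l,st,ce=cv2.connectedComponentsWithStats(m)
        for i in range(1,k):
            if st[i,4]<(3 if nm!="white" else 6): continue
            P=C[l==i]; print(n,nm,ce[i].round(1),st[i,4],P.mean(0).round(4),"z",P[:,2].min().round(3),P[:,2].max().round(3))
t=load("/tmp/a_top.npz");crop(t,200,130,440,270,3.3,"pics/c1.png")
s=load("/tmp/a_side.npz");crop(s,340,270,440,340,8,"pics/c2.png");crop(s,215,170,315,270,6,"pics/c3.png")
E
```

```text
side red [250.3 186. ] 112 [0.5116 0.2275 0.0914] z 0.082 0.098
side red [290.7 319.2] 277 [ 0.4357 -0.146   0.0248] z -0.001 0.043
side blue [399.5 255.8] 444 [ 0.7346 -0.1284  0.055 ] z 0.002 0.078
side blue [387.8 305. ] 397 [ 0.6429 -0.2142  0.0266] z -0.003 0.043
side blue [419.2 300.9] 168 [ 0.717  -0.2331  0.0172] z -0.002 0.029
side yellow [270.4 220.3] 31 [0.5018 0.085  0.0935] z 0.085 0.099
side yellow [279.3 222. ] 25 [0.5231 0.0796 0.0824] z 0.08 0.085
side yellow [350.6 374.8] 666 [ 0.4826 -0.3112  0.0208] z -0.002 0.03
side white [318.5 135.2] 1121 [0.8516 0.4455 0.0098] z -0.003 0.017
side white [275.9 125. ] 22 [0.7214 0.4988 0.059 ] z 0.044 0.075
side white [269.1 125.3] 11 [0.6968 0.4974 0.0665] z 0.061 0.074
side white [278.1 131.8] 22 [0.7287 0.4982 0.0309] z 0.01 0.057
side white [264.3 133.1] 119 [0.6791 0.4982 0.0418] z 0.007 0.075
side white [246.6 136.8] 122 [0.6174 0.4981 0.048 ] z 0.011 0.074
side white [237.7 143.4] 10 [0.5853 0.4981 0.0335] z 0.022 0.042
side white [257.7 142.7] 6 [0.6538 0.498  0.0132] z 0.009 0.016
side white [152.  152.2] 162 [0.3154 0
[... 1589 characters left out ...]
 0.77   -0.1006  0.0264] z -0.006 0.107
top white [304.3 122.1] 544 [0.7833 0.0325 0.0352] z -0.004 0.094
top white [207.9 135.1] 704 [0.7588 0.3029 0.0035] z -0.004 0.012
top white [133.4 171.3] 453 [0.6531 0.4982 0.0416] z 0.006 0.078
top white [399.  148.2] 8 [ 0.7081 -0.2302  0.0252] z 0.021 0.029
top white [511.9 180.9] 523 [ 0.5973 -0.4884  0.1285] z 0.119 0.134
top white [395.9 165.5] 17 [ 0.6574 -0.216   0.0392] z 0.035 0.048
top white [363.7 184.3] 7 [ 0.6086 -0.128   0.0266] z 0.021 0.033
top white [259.2 222.2] 4425 [0.5072 0.1596 0.0706] z 0.06 0.084
top white [397.7 201.1] 15 [ 0.5593 -0.2172  0.0391] z 0.036 0.043
top white [139.9 300.5] 146 [0.3164 0.4556 0.1211] z 0.106 0.137
```

View pics/c1.png

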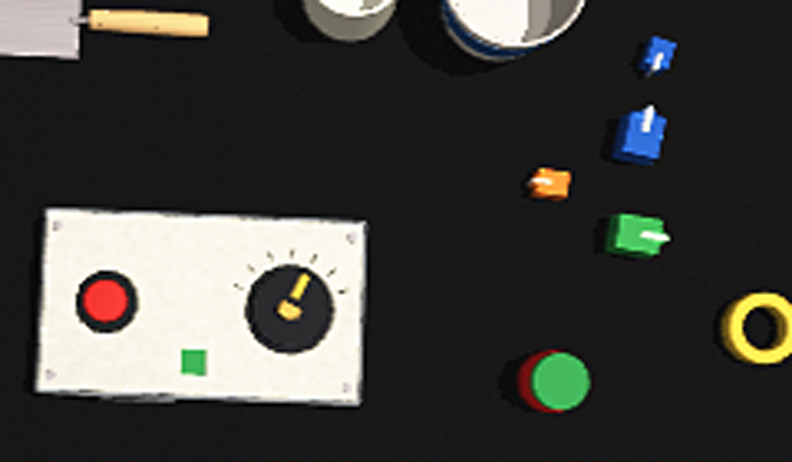

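View pics/c2.png

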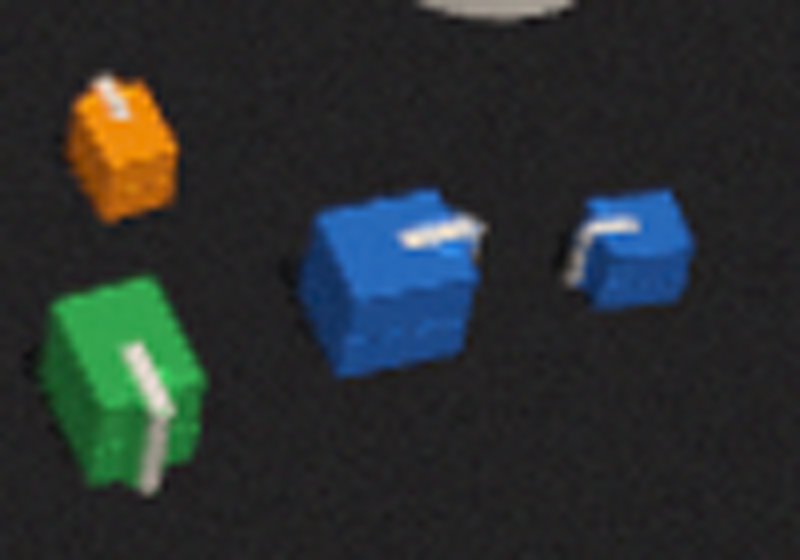

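View pics/c3.png

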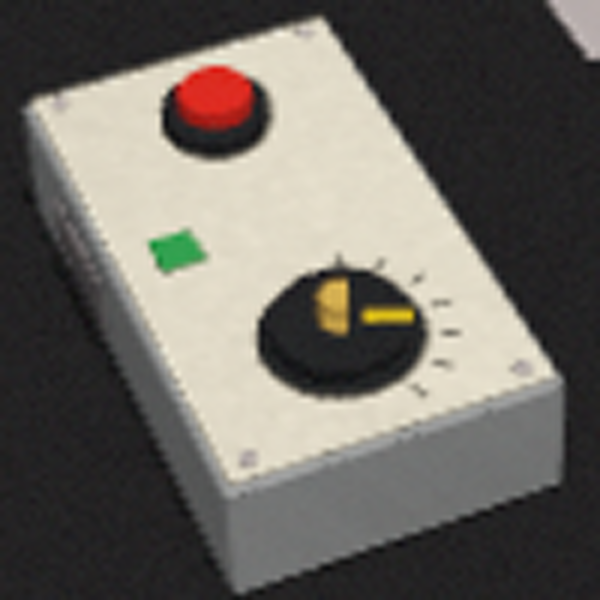

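```bash
cat > fit.py <<'E'
from h import *
from scipy.optimize import minimize
KN=np.array([(-.018,-.015),(.018,-.015),(.025,0),(.018,.015),(-.018,.015)])
def proj(f,P):
    Rm,p,K=cam(f); q=(P-p)@Rm; return (q[:,:2]/q[:,2:])*K[0,0]+K[:2,2]
def prism(x,y,z,a,shape,h):
    c,s=np.cos(a),np.sin(a); Q=shape@np.array([[c,s],[-s,c]])+[x,y]
    return np.vstack([np.c_[Q,np.full(len(Q),z)],np.c_[Q,np.full(len(Q),z+h)]])
def silh(f,P,win,S=8):
    u0,v0,u1,v1=win; uv=proj(f,P); hull=cv2.convexHull(((uv-[u0,v0]+.5)*S).astype(np.float32)).round().astype(np.int32)
    m=np.zeros(((v1-v0)*S,(u1-u0)*S),np.uint8); cv2.fillPoly(m,[hull],1)
    return cv2.resize(m.astype(np.float32),(u1-u0,v1-v0),interpolation=cv2.INTER_AREA)
def fitprism(fs,masks,wins,z,x0,shape=KN,h=.038):
    def cost(q): return sum(np.abs(silh(f,prism(q[0]/1e3,q[1]/1e3,z,q[2]/50,shape,h),w)-m).sum() for f,m,w in zip(fs,masks,wins))
    q0=np.array([x0[0]*1e3,x0[1]*1e3,x0[2]*50])
    for st in(6,2):
        sim=np.vstack([q0]+[q0+st*e for e in np.eye(3)]); r=minimize(cost,q0,method="Nelder-Mead",options=dict(initial_simplex=sim,xatol=.01,fatol=.01)); q0=r.x
    return q0[0]/1e3,q0[1]/1e3,q0[2]/50,r.fun
def bluemask(f,win):
    u0,v0,u1,v1=win; I=f["img"][v0:v1,u0:u1].astype(float)
    b=np.clip((I[...,2]-45)/60,0,1)   # bright-blue or white against the dark
    return (I[...,2]>60).astype(np.float32)
E
python3 - <<'E'
from fit import *
t=load("/tmp/a_top.npz"); s=load("/tmp/a_side.npz")
wt=(380,155,410,186); ws=(373,287,408,322)
for fs,ws_ in(([t],[wt]),([s],[ws]),([t,s],[wt,ws])):
    ms=[bluemask(f,w) for f,w in zip(fs,ws_)]
    print([round(m.sum()) for m in ms], np.round(fitprism(fs,ms,ws_,0,(.64,-.213,-.15)),4))
# collar
for n,f,c,w in(("top",t,(288,223),18),("side",s,(272,225),22)):
    I=f["img"].max(2); u,v=c
    m=np.zeros(I.shape,np.uint8); 
    white=(I>105).astype(np.uint8)
    # radial edge search from the centre on the collar-rim
    Rm,p,K=cam(f)
    pts=[]
    for a in np.linspace(0,2*np.pi,120,endpoint=False):
        # world ray at z=.081 around guess centre
        rr=np.arange(.022,.040,.0003); W=np.c_[.5+rr*np.cos(a),.085+rr*np.sin(a),np.full(len(rr),.081)]
        uv=proj(f,W).astype(np.float32); val=cv2.remap(I.astype(np.float32),uv[:,0],uv[:,1],cv2.INTER_LINEAR).ravel()
        k=np.argmax(val>115)
        if val[k]>115 and k>0: pts.append((a,rr[k],*W[k,:2]))
    pts=np.array(pts); 
    from scipy.optimize import least_squares
    r=least_squares(lambda q:np.hypot(pts[:,2]-q[0],pts[:,3]-q[1])-q[2],[.5,.085,.03],loss="soft_l1",f_scale=.0007); print(n,"collar",len(pts),r.x.round(4),np.abs(r.fun).mean().round(5))
    # yellow mark & button
    hsv=cv2.cvtColor(f["img"],cv2.COLOR_RGB2HSV);H,S,V=cv2.split(hsv)
    my=((H>22)&(H<35)&(S>150)&(V>110)); C=cloud(f)
    yy,xx=np.nonzero(my); sel=(abs(xx-c[0])<20)&(abs(yy-c[1])<16); xx,yy=xx[sel],yy[sel]
    W=np.array([onplane(f,a,b,.081) for a,b in zip(xx,yy)]); 
    k,l,st,ce=cv2.connectedComponentsWithStats(my.astype(np.uint8))
    for i in range(1,k):
        if abs(ce[i]-c).max()<16 and st[i,4]>5: 
            W=np.array([onplane(f,a,b,.081)[:2] for b,a in np.argwhere(l==i)]);mu=W.mean(0); e=np.linalg.svd(W-mu)[2][0];print(" y",ce[i],st[i,4],mu.round(4),"ang from centre",np.arctan2(*(mu-r.x[:2])[::-1]).round(3),"axis",np.arctan2(e[1],e[0]).round(3))
    mr=((H<6)|(H>174))&(S>150)&(V>80); k,l,st,ce=cv2.connectedComponentsWithStats(mr.astype(np.uint8)); 
    for i in range(1,k):
        if st[i,4]>80 and st[i,4]<200: print(" red",ce[i],onplane(f,*ce[i],.091).round(4))
    # box plate
    mw=((f["img"].min(2)>120)).astype(np.uint8); k,l,st,ce=cv2.connectedComponentsWithStats(mw); i=l[int(c[1])-0, int(c[0])-int(w*1.6)] ; 
    i=max(range(1,k),key=lambda i: st[i,4] if abs(ce[i]-c).max()<45 else 0)
    cn=max(cv2.findContours((l==i).astype(np.uint8),cv2.RETR_EXTERNAL,cv2.CHAIN_APPROX_NONE)[0],key=len)[:,0]
    W=np.array([onplane(f,a,b,.07)[:2] for a,b in cn]).astype(np.float32); print(" plate",cv2.minAreaRect(W*1000))
E
```

```text
[203] [ 0.6444 -0.2135 -0.2309 22.9531]
[433] [ 0.6474 -0.2096 -0.2584 23.1719]
[203, 433] [ 0.6462 -0.2112 -0.2422 80.8125]
top collar 113 [0.5023 0.0863 0.0349] 0.00032
 y [290.875  216.1875] 16 [0.5208 0.0764] ang from centre -0.495 axis 2.634
 red [231.47857143 220.64285714] [0.5115 0.2304 0.091 ]
 plate ((506.68109130859375, 155.04815673828125), (256.89398193359375, 147.16555786132812), 86.5942153930664)
side collar 91 [0.5018 0.0804 0.0353] 0.00082
 y [279.32 222.  ] 25 [0.5237 0.0809] ang from centre 0.024 axis -0.492
 red [250.27678571 186.04464286] [0.5118 0.2279 0.091 ]
 plate ((507.6893310546875, 154.18698120117188), (261.3738708496094, 147.3036651611328), 86.50112915039062)
```

Estimates so far:

| Item | Position (m) | Yaw (rad) |
|---|---|---|
| Knob | (0.646, −0.211) | −0.24 |
| Shaft | about (0.502, 0.085) | mark at −0.50 |
| Button | (0.5116, 0.229) | n/a |

These agree with the box pose, so I'll go to the button first with the gripper closing.

Request:
{"api": "arm_command", "payload": {
  "motion": [
    [[2.8,2.5,0,-0.04,255],[2.8,2.5,0,-0.04,255],[2.8,2.5,0,-0.04,255],[2.8,2.5,0,-0.04,255],[2.8,2.5,0,-0.04,255],[2.8,2.5,0,-0.04,255],[2.8,2.5,0,-0.04,255],[2.8,2.5,0,-0.04,255],[2.8,2.5,0,-0.04,255],[2.8,2.5,0,-0.04,255],[2.8,2.5,0,-0.04,255],[2.8,2.5,0,-0.04,255],[0.2,3.5,0,0,255],[0.2,3.5,0,0,255],[0.2,3.5,0,0,255],[0.2,3.5,0,0,255]]
  ]
}}

```text
time: 1.43
tcp_pos: [0.5027, -0.2142, 0.2419]
orientation: [-3.118, 0.379, 0.001]
ft_force: [1.2, -0.9, 0.7]
finger_gap: 0.003
```

```bash
python3 - <<'E'
from fit import *
from scipy.optimize import least_squares
t=load("/tmp/a_top.npz"); s=load("/tmp/a_side.npz")
for n,f in(("top",t),("side",s)):
    I=f["img"].max(2).astype(np.float32)
    for h in(.0705,):
        pts=[]
        for a in np.linspace(0,2*np.pi,120,endpoint=False):
            rr=np.arange(.026,.044,.0003); W=np.c_[.502+rr*np.cos(a),.085+rr*np.sin(a),np.full(len(rr),h)]
            uv=proj(f,W).astype(np.float32); val=cv2.remap(I,uv[:,0],uv[:,1],cv2.INTER_LINEAR).ravel(); k=np.argmax(val>115)
            if val[k]>115 and k>0: pts.append(W[k,:2])
        pts=np.array(pts);r=least_squares(lambda q:np.hypot(pts[:,0]-q[0],pts[:,1]-q[1])-q[2],[.5,.085,.03],loss="soft_l1",f_scale=.0007); print(n,r.x.round(4),np.abs(r.fun).mean())
E
```

```text
top [0.5029 0.0861 0.0351] 0.00037686394070522277
side [0.5058 0.0895 0.0356] 0.0006259498151013156
```

Request:
{"api": "arm_command", "payload": {
  "motion": [
    [[0.1,3.7,0,0,255],[0.1,3.7,0,0,255],[0.1,3.7,0,0,255],[0.1,3.7,0,0,255],[0.1,3.7,0,0,255],[0.1,3.7,0,0,255],[0.1,3.7,-1,0,255],[0.1,3.7,-2,0,255],[0.1,3.7,-2,0,255],[0,3.7,-2,0,255],[0,3.7,-2,0,255],[0,3.7,-2,0,255],[0,0,-1.5,0,255],[0,0,0,0,255],[0,0,0,0,255]]
  ]
}}

```text
time: 2.68
tcp_pos: [0.5113, 0.2258, 0.1174]
orientation: [3.117, -0.378, -0.003]
ft_force: [0.1, -0.3, 0.1]
finger_gap: 0.001
```

Request:
{"api": "arm_command", "payload": {
  "motion": [
    [[0,0.3,-0.8,0,255],[0,0,-0.5,0,255],[0,0,-0.3,0,255],[0,0,-0.3,0,255],[0,0,-0.1,0,255],[0,0,0,0,255],[0,0,0,0,255]]
  ]
}}

```text
time: 3.27
tcp_pos: [0.5124, 0.2286, 0.0986]
orientation: [3.118, -0.381, 0.001]
ft_force: [0.6, -3.7, 5.0]
finger_gap: -0.001
```

Request:
{"api": "arm_command", "payload": {
  "motion": [
    [[0,0,-0.15,0,255],[0,0,0,0,255],[0,0,-0.15,0,255],[0,0,0,0,255],[0,0,0,0,255]]
  ]
}}

```text
time: 3.68
tcp_pos: [0.5124, 0.2287, 0.0968]
orientation: [-3.118, 0.38, -0.002]
ft_force: [-4.3, -5.8, 22.1]
finger_gap: 0.002
```

The force rose to 22 N with the tip 6 mm below the button's rest height, so the button is fully down. I'll release it and move over the knob.

Request:
{"api": "arm_command", "payload": {
  "motion": [
    [[0,0,1,0,255],[0,0,2,0,255],[0,0,2,0,255],[0,-2,3,0,255],[1.1,-3.6,2.5,0,255],[1.1,-3.6,1.5,0,200],[1.1,-3.6,0,0,100],[1.1,-3.6,0,0,0],[1.1,-3.6,0,0,0],[1.1,-3.6,0,0,0],[1.1,-3.6,0,0,0],[1.1,-3.6,0,0,0],[1.1,-3.6,0,0,0],[1.1,-3.6,0,0,0],[1.1,-3.6,-1,0,0],[1.1,-3,-2,0,0],[0.2,0,-2,0,0],[0,0,0,0,0],[0,0,0,0,0]]
  ]
}}

```text
time: 5.27
tcp_pos: [0.6445, -0.2128, 0.1621]
orientation: [-3.117, 0.379, 0.005]
ft_force: [0.1, 0.6, 0.3]
finger_gap: 0.998
```

```bash
python3 - <<'E'
from fit import *
from station import arm
for n in("side","top"):
    f=arm.grab_frame(n); np.savez(f"/tmp/b_{n}.npz",**f); cv2.imwrite(f"pics/b_{n}.png",f["img"][:,:,::-1])
a=cv2.imread("pics/b_side.png");b=cv2.imread("pics/b_top.png"); cv2.imwrite("pics/b.png",cv2.resize(np.hstack([a[100:400,150:500],b[50:350,180:530]]),None,fx=1.1,fy=1.1))
s=arm.get_state();print(s["tcp_pos"],s["orientation"],s["time"])
E
```

```text
[ 0.64571888 -0.21230111  0.16435932] [-3.11798416e+00  3.76458741e-01 -1.52282653e-03] 5.3667
```

View pics/b.png

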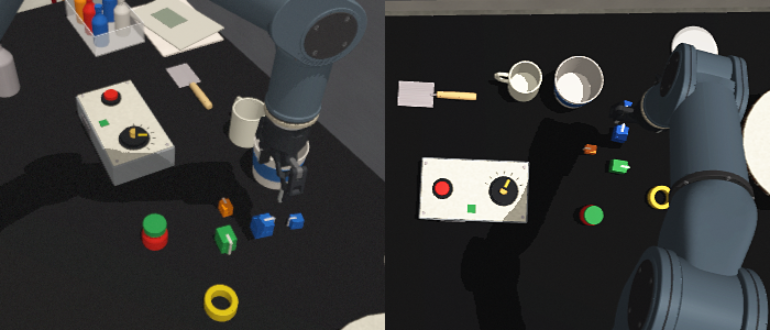

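The button is up again. In the side view the gripper hangs over the blue knob, so I'll descend and grip.

Request:
{"api": "arm_command", "payload": {
  "motion": [
    [[0.05,0.1,-3,0,0],[0,0,-3,0,0],[0,0,-3,0,0],[0,0,-2.5,0,0],[0,0,-1.7,0,0],[0,0,-0.9,0,0],[0,0,0,0,0],[0,0,0,0,120],[0,0,0,0,160],[0,0,0,0,255],[0,0,0,0,255],[0,0,0,0,255]]
  ],
  "squeeze": 60
}}

```text
time: 6.37
tcp_pos: [0.6463, -0.2132, 0.0236]
orientation: [3.118, -0.379, 0.003]
ft_force: [1.4, -0.7, -0.1]
finger_gap: 0.34
```

Request:
{"api": "arm_command", "payload": {
  "motion": [
    [[0,0,2,0,255],[0,0,3.5,0,255],[0,0,3.5,0,255],[-1.1,2.4,3.2,-0.026,255],[-1.4,3,0,-0.026,255],[-1.4,3,0,-0.026,255],[-1.4,3,0,-0.026,255],[-1.4,3,0,-0.026,255],[-1.4,3,0,-0.026,255],[-1.4,3,0,-0.026,255],[-1.4,3,0,-0.026,255],[-1.4,3,0,-0.026,255],[-1.4,3,0,-0.026,255],[-0.8,2.4,0,0,255],[0,0,0,0,255],[0,0,0,0,255]]
  ]
}}

```text
time: 7.7
tcp_pos: [0.5003, 0.1067, 0.1447]
orientation: [-3.044, 0.775, -0.001]
ft_force: [-0.4, -0.3, -0.5]
finger_gap: 0.336
```

```bash
python3 - <<'E'
from fit import *
from station import arm
for n in("side","top"):
    f=arm.grab_frame(n); np.savez(f"/tmp/c_{n}.npz",**f); cv2.imwrite(f"pics/cc_{n}.png",f["img"][:,:,::-1])
f=load("/tmp/c_side.npz");crop(f,200,130,330,260,4.5,"pics/d_s.png");f=load("/tmp/c_top.npz");crop(f,200,150,330,260,5,"pics/d_t.png")
s=arm.get_state();print(s["tcp_pos"],s["orientation"],s["time"],s["ft_force"],s["finger_gap"])
E
```

```text
[0.50107124 0.10422486 0.14460952] [ 3.04270154e+00 -7.81434025e-01  1.35634195e-03] 7.8 [0.90184338 0.19186816 0.16321086] 0.33692676108133346
```

View pics/d_s.png

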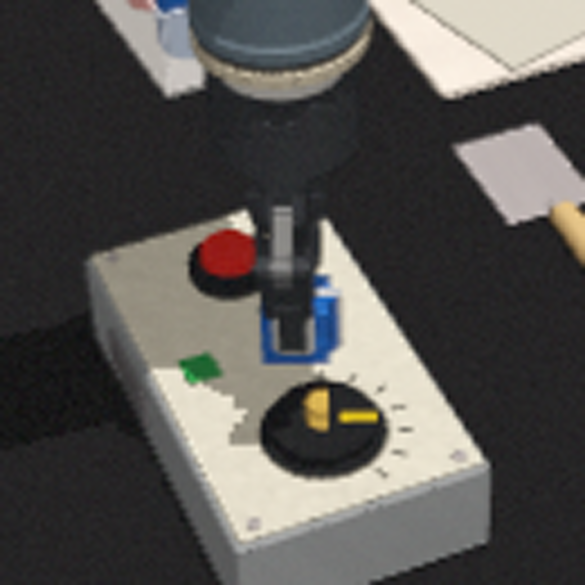

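View pics/d_t.png

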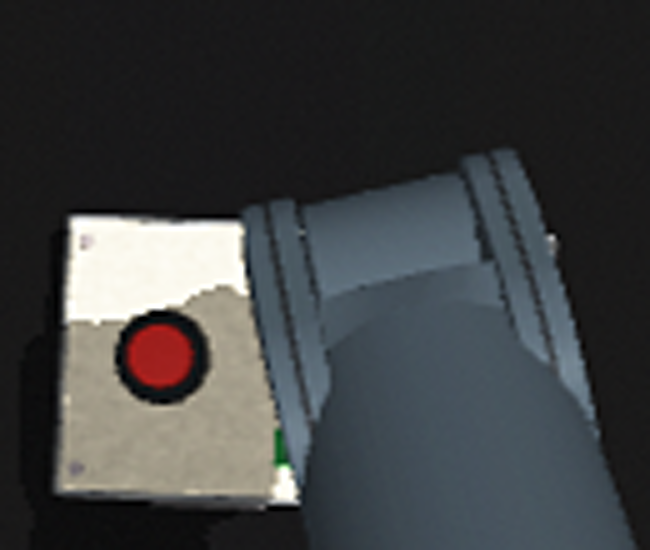

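```bash
python3 - <<'E'
from fit import *
th=np.linspace(0,2*np.pi,73); c=np.c_[.009*np.cos(th),.009*np.sin(th)]; c[:,0]=np.minimum(c[:,0],.003); 
for n,win in(("a_top",(276,212,297,234)),("a_side",(260,208,277,234)),("c_side",(260,208,277,234))):
    f=load(f"/tmp/{n}.npz"); u0,v0,u1,v1=win
    I=f["img"][v0:v1,u0:u1].astype(float); m=np.clip((I[...,0]-I[...,2]-25)/60,0,1).astype(np.float32)
    k,l,st,ce=cv2.connectedComponentsWithStats((m>.15).astype(np.uint8)); d=[np.hypot(*(ce[i]-[12 if 'top' in n else 10,11])) for i in range(1,k)]
    i=1+int(np.argmin([dd if st[j+1,4]>8 else 99 for j,dd in enumerate(d)]))
    m=m*(l==i)
    def cost(q): return np.abs(silh(f,prism(q[0]/1e3,q[1]/1e3,.081,-.5,c,.014),win)-m).sum()
    q0=np.array([502.7,85.5]); best=None
    for s0 in(3,1):
        r=minimize(cost,q0,method="Nelder-Mead",options=dict(initial_simplex=[q0,q0+[s0,0],q0+[0,s0]]));q0=r.x
    print(n,st[i],m.sum().round(1),q0.round(2),round(r.fun,2))
# knob in side image while held
f=load("/tmp/c_side.npz"); tcp=np.array([.5011,.1042])
uv=proj(f,prism(tcp[0],tcp[1],.121,-.5,KN,.038)); print(uv.round(1))
I=f["img"].astype(int); B=(I[...,2]-I[...,0]>50)
for v in range(188,214):
    u=np.nonzero(B[v,250:285])[0]; print(v, (u.min()+250,u.max()+250,len(u)) if len(u) else None)
E
```

```text
a_top [ 8  9  8  6 32] 30.8 [503.1   86.29] 3.71
a_side [ 7  8  6 10 47] 42.4 [505.23  88.73] 2.22
c_side [ 7  8  6 10 47] 43.1 [505.19  88.73] 2.46
[[258.5 211.7]
 [273.5 211.8]
 [276.6 207.5]
 [274.  203.3]
 [259.3 203.2]
 [257.7 200. ]
 [273.  200.2]
 [276.2 195.9]
 [273.6 191.7]
 [258.5 191.6]]
188 None
189 None
190 None
191 (np.int64(270), np.int64(271), 2)
192 (np.int64(270), np.int64(272), 3)
193 (np.int64(270), np.int64(272), 3)
194 None
195 None
196 (np.int64(269), np.int64(274), 6)
197 (np.int64(269), np.int64(274), 6)
198 (np.int64(270), np.int64(274), 5)
199 (np.int64(270), np.int64(274), 5)
200 (np.int64(258), np.int64(274), 6)
201 (np.int64(258), np.int64(274), 7)
202 (np.int64(258), np.int64(274), 7)
203 (np.int64(258), np.int64(274), 7)
204 (np.int64(258), np.int64(274), 7)
205 (np.int64(258), np.int64(274), 7)
206 (np.int64(258), np.int64(274), 7)
207 (np.int64(258), np.int64(273), 7)
208 (np.int64(259), np.int64(272), 7)
209 (np.int64(259), np.int64(272), 14)
210 (np.int64(259), np.int64(269), 11)
211 None
212 None
213 None
```

```bash
python3 - <<'E'
from fit import *
f=load("/tmp/c_side.npz"); I=f["img"].astype(int)
print("R rows 201-206");print(I[201:207,254:280,0])
print("B");print(I[201:207,254:280,2])
print("R bottom rows 206-215, col 256-279");print(I[206:216,256:280,0])
E
```

```text
R rows 201-206
[[151 151 150 134  27  35  80 113  35  40  36  36  36  50 102 134  34  34
   34  24  64 149 213 230 230 231]
 [154 153 152 138  28  46  95 113  37  36  40  38  35  61 116 133  35  32
   30  30  62 147 212 230 230 231]
 [154 153 152 138  34  44  90 114  37  35  38  36  36  66 122 134  44  31
   32  26  58 144 213 231 233 231]
 [151 153 152 138  53  34  78 114  42  38  37  36  38  60 116 135  46  31
   28  29  57 145 213 231 232 232]
 [149 152 154 142  56  34  80 116  54  35  39  41  33  56 109 135  49  29
   34  29  59 135 204 232 229 230]
 [150 152 152 139  52  33  79 115  55  37  34  37  36  57 110 135  48  35
   30  34  68 145 206 231 230 230]]
B
[[131 129 128 125 120 115 104 107  39  42  38  39  40  49  98 140 141 143
  138 124 142 158 190 206 205 205]
 [132 132 130 127 121 119 121 107  41  37  43  41  39  62 111 135 125 143
  135 121 141 157 188 205 205 205]
 [132 132 131 129 127 120 119 109  41  38  41  40  42  64 117 137 132 142
  137 119 140 153 189 205 208 206]
 [131 132 131 127 120 119 120 107  42  40  40  40  42  60 112 137 133 142
  135 114 138 154 189 206 2
[... 572 characters left out ...]
47  85  29  21  30  23  23  25  29  27  27  26  27  29  34  88 183
  233 234 234 233 232 231]
 [155 148  95  59  58  57  60  61  62  57  57  59  59  77 106 108 128 188
  233 232 231 232 233 232]
 [151 153 153 150 149 150 152 150 149 152 150 148 150 182 232 229 232 233
  232 232 231 230 230 231]
 [150 152 152 152 151 151 152 151 151 151 151 151 151 181 218 182 230 231
  232 232 231 229 229 231]
 [149 150 153 152 152 151 153 155 153 152 154 155 153 148 141 135 203 227
  228 229 229 217 170 211]
 [153 154 150 150 149 150 148 149 151 150 150 152 145 116  84  70 108 161
  193 201 219 183 167 230]
 [154 151 150 149 150 149 150 148 145 136  88  80  25  25  29  30  36  23
   34  41  63 137 201 222]]
```

```bash
python3 - <<'E'
from fit import *
f=load("/tmp/c_side.npz")
P=np.array([[.501,.104,.121]]);a=proj(f,P);J=np.c_[(proj(f,P+[.001,0,0])-a)[0],(proj(f,P+[0,.001,0])-a)[0],(proj(f,P+[0,0,.001])-a)[0]]
print(J); d=np.linalg.solve(J[:,:2],[-.5,-1.45]); print("disp mm",d, "target",np.array([505.2,88.73])-d)
E
```

```text
[[ 0.37148433 -0.17790446 -0.01630384]
 [-0.13295128 -0.2502445  -0.29938812]]
disp mm [1.13913093 5.18912948] target [504.06086907  83.54087052]
```

Request:
{"api": "arm_command", "payload": {
  "motion": [
    [[0.3,-1,0,0,255],[0,-0.9,0,0,255],[0,0,-1,0,255],[0,0,-1,0,255],[0,0,0,0,255],[0,0,0,0,255],[0,0,0,0,255]]
  ]
}}

```text
time: 8.38
tcp_pos: [0.5038, 0.0857, 0.1243]
orientation: [3.043, -0.781, -0.0]
ft_force: [0.3, 0.1, -0.3]
finger_gap: 0.34
```

```bash
cat > snap.py <<'E'
from fit import *
from station import arm
import sys
f=arm.grab_frame("side"); np.savez(f"/tmp/{sys.argv[1]}.npz",**f); crop(f,235,170,305,240,8,f"pics/{sys.argv[1]}.png")
s=arm.get_state();print(s["tcp_pos"].round(4),s["orientation"].round(3),round(s["time"],2),s["ft_force"].round(1),s["torque"].round(2),round(s["finger_gap"],3))
E
python3 snap.py e1
```

```text
[0.5038 0.0859 0.1244] [-3.043  0.781 -0.   ] 8.43 [ 0.5  0.9 -0.3] [ 0.01 -0.04  0.02] 0.341
```

View pics/e1.png

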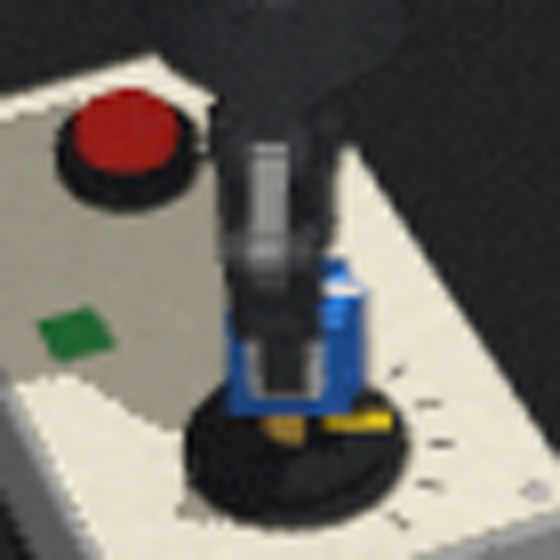

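```bash
python3 - <<'E'
from fit import *
f=load("/tmp/e1.npz"); I=f["img"].astype(int)
print("pred",proj(f,prism(.5038,.0859,.1008,-.501,KN,.038)).round(1).tolist()[:5])
print(I[206:230,260:290,2]);print(I[206:230,260:290,0])
E
```

```text
pred [[263.2, 222.0], [278.1, 222.2], [281.2, 217.8], [278.5, 213.5], [263.9, 213.3]]
[[130 129 122  76  35  37  40  44  44  47  45  32  36  36  42 111 190 212
  209 206 196 193 207 207 209 207 207 205 207 202]
 [130 130 121  81  37  37  33  32  39  41  37  39  37  37  42 112 196 222
  185 159 150 181 208 208 207 206 205 205 207 206]
 [130 130 126  95  38  33  40  33  39  37  38  37  37  38  73 155 208 209
  164 123 150 181 206 206 204 203 204 206 207 209]
 [133 132 125  91  37  39  40  43  41  42  44  40  35  34  63 138 195 185
  147 140 149 179 206 207 206 207 206 206 208 211]
 [132 132 129  96  39  35  42  43  46  46  44  46  42  40  59 138 197 191
  140 139 146 180 204 203 205 208 208 210 209 207]
 [130 130 130 111  58  37  43  41  43  38  42  41  38  36  54 100 136 135
  131 138 145 179 204 205 207 209 207 206 206 205]
 [130 130 130 118  80  70  69  56  41  39  36  40  42  54  81 121 142 139
  134 139 141 171 206 208 209 209 208 204 203 206]
 [132 129 129 122 120 121 112  75  40  42  40  42  50  82 125 141 142 139
  134 139 141 171 205 206 206 207 208 206 204 205]
 [129 127 125 
[... 4287 characters left out ...]
127  37  17  24  21  27
   38  37  39  38  37  39  39  89 181 229 228 227]
 [ 22  26  22  23  25  24  24  29  23  35  62  81  74  25  22  23  26  30
   43  39  41  39  40  36  39  48 156 226 193 133]
 [ 20  25  28  23  25  28  26  24  23  21  25  17  26  31  33  27  35  26
   40  37  40  35  39  36  39  62 165 232 232 232]
 [ 20  27  23  24  27  23  22  21  22  20  29  31  38  39  39  39  42  41
   39  38  39  36  31  36  37  93 183 229 231 233]
 [ 23  24  26  23  28  26  26  26  30  24  25  38  40  40  38  36  41  39
   37  39  38  25  28  40  43 123 208 231 232 232]
 [ 20  25  26  24  26  26  22  28  22  26  29  40  43  39  37  38  39  39
   34  34  27  29  41  43  71 167 229 226 226 229]]
```

Request:
{"api": "arm_command", "payload": {
  "motion": [
    [[0,0,-0.4,0,255],[0,0,-0.2,0,255],[0,0,-0.1,0,255],[0,0,0,0,255],[0,0,0,0,255]]
  ]
}}

```text
time: 8.85
tcp_pos: [0.5036, 0.0861, 0.1172]
orientation: [3.043, -0.78, -0.0]
ft_force: [0.4, 0.2, 0.4]
finger_gap: 0.34
```

```bash
python3 snap.py e2
```

```text
[0.5036 0.0861 0.1173] [ 3.043 -0.78  -0.   ] 8.9 [ 0.1 -0.7  0.1] [0.   0.02 0.01] 0.34
```

Request:
{"api": "arm_command", "payload": {
  "motion": [
    [[0,0,-0.1,0,255],[0,0,-0.1,0,255],[0,0,0,0,255],[0,0,0,0,255]]
  ]
}}

```text
time: 9.23
tcp_pos: [0.5038, 0.0862, 0.1153]
orientation: [-3.043, 0.78, -0.0]
ft_force: [1.3, 0.5, -0.8]
finger_gap: 0.342
```

```bash
python3 snap.py e3
```

```text
[0.5038 0.0862 0.1153] [-3.043  0.78  -0.   ] 9.28 [ 0.4  0.8 -0.4] [ 0.18 -0.21 -0.02] 0.337
```

Request:
{"api": "arm_command", "payload": {
  "motion": [
    [[0,0,-0.1,0,255],[0,0,-0.1,0,255],[0,0,0,0,255],[0,0,0,0,255],[0,0,0,0,255]]
  ]
}}

```text
time: 9.7
tcp_pos: [0.5038, 0.0862, 0.1133]
orientation: [-3.043, 0.78, -0.0]
ft_force: [1.3, 1.9, -1.1]
finger_gap: 0.339
```

```bash
python3 snap.py e4
```

```text
[0.5038 0.0862 0.1133] [-3.043  0.78  -0.   ] 9.75 [ 1.3  2.7 -1.4] [ 0.4  -0.36 -0.02] 0.34
```

View pics/e4.png

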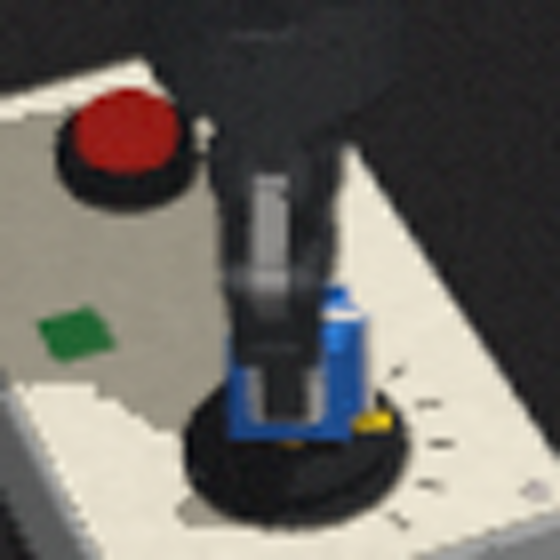

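There is no vertical load although the underside is 5 mm below the shaft's top, so it is entering the bore. A side force towards +x, +y is building, so I'll ease that way while descending.

Request:
{"api": "arm_command", "payload": {
  "motion": [
    [[0.03,0.06,0,0,255],[0,0,-0.1,0,255],[0,0,-0.1,0,255],[0,0,0,0,255],[0,0,0,0,255]]
  ]
}}

```text
time: 10.17
tcp_pos: [0.5039, 0.0865, 0.1112]
orientation: [3.043, -0.781, -0.0]
ft_force: [1.5, 0.2, -1.9]
finger_gap: 0.341
```

```bash
python3 snap.py e5
```

```text
[0.5039 0.0864 0.1112] [ 3.043 -0.781 -0.   ] 10.22 [ 1.2  0.3 -0. ] [-0.02 -0.29 -0.03] 0.341
```

Request:
{"api": "arm_command", "payload": {
  "motion": [
    [[0.04,0,-0.1,0,255],[0,0,-0.15,0,255],[0,0,-0.15,0,255],[0,0,-0.1,0,255],[0,0,0,0,255],[0,0,0,0,255]]
  ]
}}

```text
time: 10.72
tcp_pos: [0.5042, 0.0866, 0.1062]
orientation: [3.043, -0.781, -0.001]
ft_force: [0.0, -1.0, -0.7]
finger_gap: 0.343
```

```bash
python3 snap.py e6
```

```text
[0.5042 0.0866 0.1062] [ 3.043 -0.781 -0.   ] 10.77 [-0.6  0.6  0.1] [-0.01 -0.01 -0.04] 0.34
```

Request:
{"api": "arm_command", "payload": {
  "motion": [
    [[0,0,-0.1,0,255],[0,0,-0.1,0,255],[0,0,-0.1,0,255],[0,0,0,0,255],[0,0,0,0,255],[0,0,0,0,255]]
  ],
  "squeeze": 80
}}

```text
time: 11.27
tcp_pos: [0.5043, 0.0867, 0.1034]
orientation: [-3.043, 0.781, -0.0]
ft_force: [-0.6, -0.7, 2.0]
finger_gap: 0.333
```

```bash
python3 snap.py e7
```

```text
[0.5044 0.0867 0.1034] [-3.043  0.781 -0.   ] 11.32 [-0.4  0.1  3.4] [0.02 0.11 0.  ] 0.34
```

Seated: 3.4 N, the point where the spring starts to give. I'll keep pressing down to the stop.

Request:
{"api": "arm_command", "payload": {
  "motion": [
    [[0,0,0,0,255],[0,0,-0.1,0,255],[0,0,-0.1,0,255],[0,0,-0.1,0,255],[0,0,0,0,255],[0,0,0,0,255],[0,0,0,0,255]]
  ]
}}

```text
time: 11.9
tcp_pos: [0.5044, 0.0867, 0.1003]
orientation: [-3.043, 0.781, -0.0]
ft_force: [-1.2, 0.0, 4.8]
finger_gap: 0.335
```

```bash
python3 snap.py e8
```

```text
[0.5044 0.0867 0.1003] [-3.043  0.781 -0.   ] 11.95 [-1.5  0.6  4.9] [ 0.02  0.23 -0.02] 0.34
```

Request:
{"api": "arm_command", "payload": {
  "motion": [
    [[-0.03,0,-0.1,0,255],[0,0,-0.1,0,255],[0,0,-0.1,0,255],[0,0,0,0,255],[0,0,0,0,255],[0,0,0,0,255]]
  ]
}}

```text
time: 12.45
tcp_pos: [0.5044, 0.0866, 0.0983]
orientation: [-3.042, 0.781, -0.002]
ft_force: [-4.7, -0.5, 20.2]
finger_gap: 0.334
```

```bash
python3 snap.py e9
```

```text
[0.5044 0.0867 0.0984] [-3.042e+00  7.810e-01 -2.000e-03] 12.5 [-3.6 -0.7 18.2] [-0.12  0.95  0.01] 0.336
```

The force jumped to about 19 N at z = 0.0984, 6 mm below the seated height, so the shaft is on its hard stop. I'll hold a few rows and look.

Request:
{"api": "arm_command", "payload": {
  "motion": [
    [[0,0,0,0,255],[0,0,0,0,255],[0,0,0,0,255],[0,0,0,0,255],[0,0,0,0,255],[0,0,0,0,255]]
  ]
}}

```text
time: 13.0
tcp_pos: [0.5044, 0.0867, 0.0984]
orientation: [-3.042, 0.781, -0.002]
ft_force: [-4.5, -0.2, 19.6]
finger_gap: 0.334
```

```bash
python3 snap.py e10
```

```text
[0.5044 0.0867 0.0984] [-3.042e+00  7.810e-01 -2.000e-03] 13.05 [-3.9 -0.8 18.7] [-0.09  0.9   0.01] 0.338
```

View pics/e10.png

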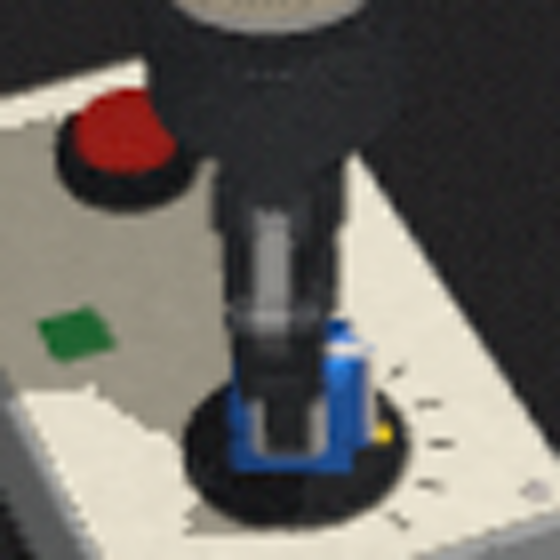

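```bash
python3 - <<'E'
from station import arm
arm.job_done(); s=arm.get_state(); print(s["time"],s["tcp_pos"],s["ft_force"])
E
```

```text
the job is handed in; nothing more can be done
the job is handed in; nothing more can be done
```

I pressed the stop button down and let it come up. Then I gripped the larger blue knob, turned it to the yellow mark, and pushed it home onto the D-shaft and down to the hard stop. I handed the job in at about 13 s, still holding the knob pressed down; no verdict is reported.

**Last checks:**
- **Button:** the force reached 22 N with the fingertips 6 mm below the button's rest height. Later pictures show it up again.
- **Fit:** side forces were near zero on the way down once I had eased about 1 mm sideways. The load began at the collar height, at about 3 N.
- **Press:** the force then jumped to about 19 N at tool height 0.0984 m, about 6 mm below where it seated. The grip held at 80 N.
- **Alignment:** the last side picture shows the nose at the yellow mark. The tool's turn was −0.50 rad, the same as the measured mark.
- **Loose things:** I saw no contact with them, but I did not re-measure their positions at the end.

**Disagreements:** the two cameras differed by 2–4 mm in position, so I used the contact forces for the final centring. I judged the plunger depth from tool height and force, because it cannot be seen directly.

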